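Sort the frame bars by length with the gauge

TASK

Sort the three steel bars from the mat by length, one at a time and in any order: lower each bar lengthwise onto the gauge to see whether it goes right down between the cheeks (short) or stays lying on top of them (long), then lay it in its compartment, short bars in the smaller one and long bars in the larger one, before you take the next. Every bar ends flat on the floor of its compartment, not on another bar; lay the bars down rather than dropping them, and leave the glassware and other things on the bench where they are and standing.

Things in the scene. Friction and masses are not known exactly. Their poses are not given: they have to be found in the camera images.
- bar_a: square steel bar, 14 x 14 mm in section, a dark ring near each end, lying on the mat. Length 108 mm (short) or 136 mm (long): names and places do not tell which, the gauge does; among the three bars both lengths occur. Origin at its centre, x along the bar. 0.12 to 0.26 kg; grip across its 14 mm width at mid-length.
- bar_b: square steel bar, 14 x 14 mm in section, a dark ring near each end, lying on the mat. Length 108 mm (short) or 136 mm (long): names and places do not tell which, the gauge does; among the three bars both lengths occur. Origin at its centre, x along the bar. 0.12 to 0.26 kg; grip across its 14 mm width at mid-length.
- bar_c: square steel bar, 14 x 14 mm in section, a dark ring near each end, lying on the mat. Length 108 mm (short) or 136 mm (long): names and places do not tell which, the gauge does; among the three bars both lengths occur. Origin at its centre, x along the bar. 0.12 to 0.26 kg; grip across its 14 mm width at mid-length.
- mat: dark rubber mat, 220 x 280 mm, 3 mm thick, fixed on the bench (the bench top is z = 0). The three bars start on it (centres 10 mm above the bench), roughly along its x, some 90 mm apart in its y. Origin at the centre of its underside.
- gauge: fixed aluminium length gauge: base plate 182 mm (its x) x 60 mm (its y), 6 mm thick, with an upright cheek block on each end (30 mm in x, 60 mm in y, tops 28 mm above the bench). The slot is the gap between the cheeks, 122 mm long in x, open at both y sides, so that fingers holding a bar can go down there. Origin at the centre of its underside.
- gauge_slot (a point): middle of the slot on the gauge's base plate, 6 mm above the bench; x along the slot. Laid here along x, a short bar goes down to the base plate (its centre 13 mm above the bench); a long bar stays lying on both cheeks (centre 35 mm above the bench).
- tray_short: the smaller open grey compartment, for short bars, fixed: inside 124 mm (its x) x 120 mm (its y), walls 4 mm thick and 22 mm high, floor 4 mm thick. A bar on its floor lies along x, centre 11 mm above the bench; there is room for two side by side. Origin at the centre of its underside. The two compartments may change places.
- tray_long: the larger open grey compartment, for long bars, fixed: inside 160 mm (its x) x 120 mm (its y), walls 4 mm thick and 22 mm high, floor 4 mm thick. A bar on its floor lies along x, centre 11 mm above the bench; there is room for two side by side. Origin at the centre of its underside.
- flask: bystander: conical glass flask, 80 mm wide at the foot, 135 mm tall; origin at the centre of its underside
- reagent_bottle: bystander: glass bottle with a paper label and grey cap, 80 mm wide, 150 mm tall; origin at the centre of its underside
- vial: bystander: small amber glass jar with a black cap, 30 mm wide, 65 mm tall; origin at the centre of its underside
- funnel_cup: bystander: white ceramic cup, 72 mm wide, 60 mm tall; origin at the centre of its underside
- steel_dish: bystander: small steel bowl, 76 mm wide, 35 mm tall; origin at the centre of its underside
Not all that is in view belongs to the job. What is shaped like the bar_b but red is not meant.

How it is judged:
On the way, in this order (a step that is already met when the one before it is completed fails the run):
1. a first bar is tried on the gauge: down between the cheeks if short, lying on both cheeks if long (((x of bar_a in the frame of gauge between -0.01 and 0.01 m and y of bar_a in the frame of gauge between -0.025 and 0.025 m and z of bar_a in the frame of gauge between 0.008 and 0.019 m and angle between the x axis of bar_a and the x axis of gauge, either way round below 0.14 rad) or (x of bar_b in the frame of gauge between -0.01 and 0.01 m and y of bar_b in the frame of gauge between -0.025 and 0.025 m and z of bar_b in the frame of gauge between 0.03 and 0.0395 m and angle between the x axis of bar_b and the x axis of gauge, either way round below 0.14 rad) or (x of bar_c in the frame of gauge between -0.01 and 0.01 m and y of bar_c in the frame of gauge between -0.025 and 0.025 m and z of bar_c in the frame of gauge between 0.008 and 0.019 m and angle between the x axis of bar_c and the x axis of gauge, either way round below 0.14 rad))), for 0.1 s.
2. a first bar lies in the compartment of its length (((x of bar_a in the frame of tray_short between -0.012 and 0.012 m and y of bar_a in the frame of tray_short between -0.056 and 0.056 m and z of bar_a in the frame of tray_short between 0.005 and 0.0165 m and angle between bar_a's own x axis and vertical between 1.45 and 1.69 rad) or (x of bar_b in the frame of tray_long between -0.016 and 0.016 m and y of bar_b in the frame of tray_long between -0.056 and 0.056 m and z of bar_b in the frame of tray_long between 0.005 and 0.0165 m and angle between bar_b's own x axis and vertical between 1.45 and 1.69 rad) or (x of bar_c in the frame of tray_short between -0.012 and 0.012 m and y of bar_c in the frame of tray_short between -0.056 and 0.056 m and z of bar_c in the frame of tray_short between 0.005 and 0.0165 m and angle between bar_c's own x axis and vertical between 1.45 and 1.69 rad))), for 0.1 s.
3. a second bar is tried on the gauge, the first one staying in its compartment ((((x of bar_a in the frame of tray_short between -0.012 and 0.012 m and y of bar_a in the frame of tray_short between -0.056 and 0.056 m and z of bar_a in the frame of tray_short between 0.005 and 0.0165 m and angle between bar_a's own x axis and vertical between 1.45 and 1.69 rad) and (x of bar_b in the frame of gauge between -0.01 and 0.01 m and y of bar_b in the frame of gauge between -0.025 and 0.025 m and z of bar_b in the frame of gauge between 0.03 and 0.0395 m and angle between the x axis of bar_b and the x axis of gauge, either way round below 0.14 rad)) or ((x of bar_a in the frame of tray_short between -0.012 and 0.012 m and y of bar_a in the frame of tray_short between -0.056 and 0.056 m and z of bar_a in the frame of tray_short between 0.005 and 0.0165 m and angle between bar_a's own x axis and vertical between 1.45 and 1.69 rad) and (x of bar_c in the frame of gauge between -0.01 and 0.01 m and y of bar_c in the frame of gauge between -0.025 and 0.025 m and z of bar_c in the frame of gauge between 0.008 and 0.019 m and angle between the x axis of bar_c and the x axis of gauge, either way round below 0.14 rad)) or ((x of bar_b in the frame of tray_long between -0.016 and 0.016 m and y of bar_b in the frame of tray_long between -0.056 and 0.056 m and z of bar_b in the frame of tray_long between 0.005 and 0.0165 m and angle between bar_b's own x axis and vertical between 1.45 and 1.69 rad) and (x of bar_a in the frame of gauge between -0.01 and 0.01 m and y of bar_a in the frame of gauge between -0.025 and 0.025 m and z of bar_a in the frame of gauge between 0.008 and 0.019 m and angle between the x axis of bar_a and the x axis of gauge, either way round below 0.14 rad)) or ((x of bar_b in the frame of tray_long between -0.016 and 0.016 m and y of bar_b in the frame of tray_long between -0.056 and 0.056 m and z of bar_b in the frame of tray_long between 0.005 and 0.0165 m and angle between bar_b's own x axis and vertical between 1.45 and 1.69 rad) and (x of bar_c in the frame of gauge between -0.01 and 0.01 m and y of bar_c in the frame of gauge between -0.025 and 0.025 m and z of bar_c in the frame of gauge between 0.008 and 0.019 m and angle between the x axis of bar_c and the x axis of gauge, either way round below 0.14 rad)) or ((x of bar_c in the frame of tray_short between -0.012 and 0.012 m and y of bar_c in the frame of tray_short between -0.056 and 0.056 m and z of bar_c in the frame of tray_short between 0.005 and 0.0165 m and angle between bar_c's own x axis and vertical between 1.45 and 1.69 rad) and (x of bar_a in the frame of gauge between -0.01 and 0.01 m and y of bar_a in the frame of gauge between -0.025 and 0.025 m and z of bar_a in the frame of gauge between 0.008 and 0.019 m and angle between the x axis of bar_a and the x axis of gauge, either way round below 0.14 rad)) or ((x of bar_c in the frame of tray_short between -0.012 and 0.012 m and y of bar_c in the frame of tray_short between -0.056 and 0.056 m and z of bar_c in the frame of tray_short between 0.005 and 0.0165 m and angle between bar_c's own x axis and vertical between 1.45 and 1.69 rad) and (x of bar_b in the frame of gauge between -0.01 and 0.01 m and y of bar_b in the frame of gauge between -0.025 and 0.025 m and z of bar_b in the frame of gauge between 0.03 and 0.0395 m and angle between the x axis of bar_b and the x axis of gauge, either way round below 0.14 rad)))), for 0.1 s.
4. two bars lie in the compartments of their lengths ((((x of bar_a in the frame of tray_short between -0.012 and 0.012 m and y of bar_a in the frame of tray_short between -0.056 and 0.056 m and z of bar_a in the frame of tray_short between 0.005 and 0.0165 m and angle between bar_a's own x axis and vertical between 1.45 and 1.69 rad) and (x of bar_b in the frame of tray_long between -0.016 and 0.016 m and y of bar_b in the frame of tray_long between -0.056 and 0.056 m and z of bar_b in the frame of tray_long between 0.005 and 0.0165 m and angle between bar_b's own x axis and vertical between 1.45 and 1.69 rad)) or ((x of bar_a in the frame of tray_short between -0.012 and 0.012 m and y of bar_a in the frame of tray_short between -0.056 and 0.056 m and z of bar_a in the frame of tray_short between 0.005 and 0.0165 m and angle between bar_a's own x axis and vertical between 1.45 and 1.69 rad) and (x of bar_c in the frame of tray_short between -0.012 and 0.012 m and y of bar_c in the frame of tray_short between -0.056 and 0.056 m and z of bar_c in the frame of tray_short between 0.005 and 0.0165 m and angle between bar_c's own x axis and vertical between 1.45 and 1.69 rad)) or ((x of bar_b in the frame of tray_long between -0.016 and 0.016 m and y of bar_b in the frame of tray_long between -0.056 and 0.056 m and z of bar_b in the frame of tray_long between 0.005 and 0.0165 m and angle between bar_b's own x axis and vertical between 1.45 and 1.69 rad) and (x of bar_c in the frame of tray_short between -0.012 and 0.012 m and y of bar_c in the frame of tray_short between -0.056 and 0.056 m and z of bar_c in the frame of tray_short between 0.005 and 0.0165 m and angle between bar_c's own x axis and vertical between 1.45 and 1.69 rad)))), for 0.1 s.
5. the third bar is tried on the gauge, the other two staying in their compartments ((((x of bar_a in the frame of gauge between -0.01 and 0.01 m and y of bar_a in the frame of gauge between -0.025 and 0.025 m and z of bar_a in the frame of gauge between 0.008 and 0.019 m and angle between the x axis of bar_a and the x axis of gauge, either way round below 0.14 rad) and (x of bar_b in the frame of tray_long between -0.016 and 0.016 m and y of bar_b in the frame of tray_long between -0.056 and 0.056 m and z of bar_b in the frame of tray_long between 0.005 and 0.0165 m and angle between bar_b's own x axis and vertical between 1.45 and 1.69 rad) and (x of bar_c in the frame of tray_short between -0.012 and 0.012 m and y of bar_c in the frame of tray_short between -0.056 and 0.056 m and z of bar_c in the frame of tray_short between 0.005 and 0.0165 m and angle between bar_c's own x axis and vertical between 1.45 and 1.69 rad)) or ((x of bar_b in the frame of gauge between -0.01 and 0.01 m and y of bar_b in the frame of gauge between -0.025 and 0.025 m and z of bar_b in the frame of gauge between 0.03 and 0.0395 m and angle between the x axis of bar_b and the x axis of gauge, either way round below 0.14 rad) and (x of bar_a in the frame of tray_short between -0.012 and 0.012 m and y of bar_a in the frame of tray_short between -0.056 and 0.056 m and z of bar_a in the frame of tray_short between 0.005 and 0.0165 m and angle between bar_a's own x axis and vertical between 1.45 and 1.69 rad) and (x of bar_c in the frame of tray_short between -0.012 and 0.012 m and y of bar_c in the frame of tray_short between -0.056 and 0.056 m and z of bar_c in the frame of tray_short between 0.005 and 0.0165 m and angle between bar_c's own x axis and vertical between 1.45 and 1.69 rad)) or ((x of bar_c in the frame of gauge between -0.01 and 0.01 m and y of bar_c in the frame of gauge between -0.025 and 0.025 m and z of bar_c in the frame of gauge between 0.008 and 0.019 m and angle between the x axis of bar_c and the x axis of gauge, either way round below 0.14 rad) and (x of bar_a in the frame of tray_short between -0.012 and 0.012 m and y of bar_a in the frame of tray_short between -0.056 and 0.056 m and z of bar_a in the frame of tray_short between 0.005 and 0.0165 m and angle between bar_a's own x axis and vertical between 1.45 and 1.69 rad) and (x of bar_b in the frame of tray_long between -0.016 and 0.016 m and y of bar_b in the frame of tray_long between -0.056 and 0.056 m and z of bar_b in the frame of tray_long between 0.005 and 0.0165 m and angle between bar_b's own x axis and vertical between 1.45 and 1.69 rad)))), for 0.1 s.
At the end, for the whole second after the job is handed in: every short bar (108 mm) is within the walls of the smaller compartment and every long bar (136 mm) within those of the larger one, lying flat (within about 7 degrees) on its floor (centre less than 16.5 mm above the bench), released and at rest (x of bar_a in the frame of tray_short between -0.012 and 0.012 m and y of bar_a in the frame of tray_short between -0.056 and 0.056 m and z of bar_a in the frame of tray_short between 0.005 and 0.0165 m and angle between bar_a's own x axis and vertical between 1.45 and 1.69 rad and linear speed of each of bar_a, bar_b, bar_c below 0.02 m/s and x of bar_b in the frame of tray_long between -0.016 and 0.016 m and y of bar_b in the frame of tray_long between -0.056 and 0.056 m and z of bar_b in the frame of tray_long between 0.005 and 0.0165 m and angle between bar_b's own x axis and vertical between 1.45 and 1.69 rad and x of bar_c in the frame of tray_short between -0.012 and 0.012 m and y of bar_c in the frame of tray_short between -0.056 and 0.056 m and z of bar_c in the frame of tray_short between 0.005 and 0.0165 m and angle between bar_c's own x axis and vertical between 1.45 and 1.69 rad); the robot touches nothing.
It fails at once if a bar is dropped (it moves faster than 0.8 m/s while the fingers do not touch it, a fall of more than 30 mm) ((linear speed of bar_a above 0.8 m/s and contact force between the fingers and bar_a below 0.05 N) or (linear speed of bar_b above 0.8 m/s and contact force between the fingers and bar_b below 0.05 N) or (linear speed of bar_c above 0.8 m/s and contact force between the fingers and bar_c below 0.05 N)).
It fails at once if another thing on the bench is moved by more than 30 mm (distance of any of flask, reagent_bottle, vial, funnel_cup, steel_dish from where it was at the start of the episode above 0.03 m).
It fails at once if a standing thing is tipped over (angle between any of flask, reagent_bottle, vial, funnel_cup, steel_dish's own z axis and vertical above 0.6 rad).
It also fails if it takes over 72 s, if anything falls off the work surface, if the arm or the gripper's body presses on something with over 40 N, if the wrist force passes 120 N, or if a joint passes its speed limit or range.

ROBOT

A 6-joint arm with a two-finger parallel gripper is mounted at the origin on the work surface. World frame = base frame: x ahead of the robot, y to its left, z up, the work surface at z = 0. Lengths are in m, angles in rad, forces in N, time in s.
With the tool pointing down it reaches from about 0.35 to 0.775 m from the base axis. Payload 5.5 kg.
Tool frame: the origin (TCP) lies midway between the tips of the shut fingers; the grasp point (between the pads) lies grip_point_offset behind it (grip_point_offset is the distance from the TCP to the grasp point, in m); z points along the fingers, y is the direction in which the jaws open and shut (so a half turn about z gives the same grasp; the last joint's range is limited). The gripper opens to 85 mm and grips with 20 to 120 N. Pads are 22 mm wide; open, the fingers measure 114 mm over their backs; the gripper's body (76 mm by 85 mm) begins 54 mm behind the grasp point. The pads swing forward as they close: fully open they stand 13 mm farther back than shut.
Start: joints at [1.004, 0.313, 0.046, 1.304, 0, 1.431], TCP at [0.238, 0.523, 0.231] pointing down, gripper open.
Joint ranges: [-2.76, 2.76], [-0.86, 1.69], [-1.03, 1.26], [-2.2, 2.34], [-1.47, 1.5], [-3.14, 3.14]. Speed limits (rad/s): [2.57, 2.57, 3.14, 3.14, 3.14, 3.14].

INTERFACE

Orientations are given as a unit quaternion [w, x, y, z].
In Python, from workcell import * gives the robot as it stands.
- The arm moves only by the tool send_rows, never from a script. Its argument "series" is one flat list of numbers, 7 for each row, row after row: the shift along the tool's x, y, z in cm, then the turn, a rotation vector about the tool's x, y, z in degrees, then the opening, from 0 (shut) to 1 (fully open). A call has 1 to 10 rows; each row is the pose to reach, as a shift and turn from the pose commanded when the call began, along the tool's axes at that moment; what a row does not reach only later rows make up. A row lasts 1/12 s, in which the tool goes at most 41.7 mm and 7.16 degrees, less where a joint would pass 70% of its speed; a pose out of reach is approached as far as the arm can. A call with a gripper value outside its range is refused whole. The fingers move at their own pace and stop on an object; "newtons" is the grip in N (left out, the last holds). Time passes only in rows, so rows that repeat a pose let the fingers close. It gives the time, the measured TCP pose, the force and the opening at its end, in the units of the state.
- get_state(): the state, without advancing time (a new reading comes with each control period).
- read_camera(name): name is "side" or "top"; returns the picture (420x560x3 uint8, blue, green, red); there is no depth.
- camera_info(name): a dict with "K" (3x3 intrinsics, pixels), "D" ([k1, k2, p1, p2, k3] as OpenCV has them; the pictures are not rectified), "xyz" and "attitude" of the camera in the world. Camera axes: x right, y down, z forward; pixel columns grow to the right and rows downward; lengths in m; the calibration is good to about 2 mm. A picture is of the moment at which its call begins. camera_info takes no time and is no camera call.
- hand_in(): hands the job in, once; it reports no verdict.
Trained networks look in the newest picture that a camera, given by its name, has taken for a name from the list of things; names that differ only in an ending like _2 or _b are one class to them, and where a whole thing is asked for, a point or a joint stands for the part that bears it (a point fixed in the world has none). Each returns a list of dicts, best first, with "p" (0 to 1); they miss things now and then, are a little off and sometimes report something else, mostly with a low value. They report only what shows in the picture. A call takes as long as a camera call. They do not tell look-alikes from the thing itself.
- silhouettes(camera, label): "pixels" (420x560 bool, what is visible of it) and "box" ([left, top, width, height] in pixels, round what is visible of it).
The state is a dict: "clock": time; "joint_pos": joint angles; "qvel": joint speeds; "tau": joint torques, N m; "tcp_pos": TCP position; "orientation": TCP orientation; "wrist_force": force on the tool from outside, world axes, zero at the start; "ft_torque": the same for the moment, N m; "finger_gap": finger opening in m.
Only numpy, scipy, OpenCV 4.12 (cv2) and the standard library are available. Lean on these libraries where they do the work, as an engineer would, in place of code of your own. Each camera call takes 0.05 s, during which the arm holds its last target. There are 200 camera calls.

## Working session

There is one attempt and no reset: what is moved stays moved. The work goes in short steps, Python scripts to look and compute and a tool call to move; the robot and the scene stay as the last step left them, time stands still between calls to the robot, and variables do not carry over. Pictures are saved under pics/ and viewed, about 8 in all and at most 12, crops included, and the job is handed in when it is done.

Besides the shell and the picture viewer there is one more tool, called in YAML: its name, and indented under it one key for each argument. send_rows: Moves the arm, as the interface text tells. Its arguments: {"type":"object","properties":{"series":{"type":"array"},"newtons":{"type":"number"}},"required":["series"]}

```bash
ls; mkdir -p pics
python3 - <<'E'
from workcell import *
import cv2, numpy as np
s=get_state(); print(s)
try: print(grip_point_offset)
except Exception as e: print(e)
for c in ("top","side"):
    print(camera_info(c)); cv2.imwrite(f"pics/{c}0.png",read_camera(c))
E
```

```text
pics
{'clock': 0.0, 'joint_pos': array([ 1.00441426e+00,  3.14038971e-01,  4.49710358e-02,  1.30359257e+00,
       -1.46277738e-05,  1.43119179e+00]), 'qvel': array([-0.00022729, -0.00021749, -0.00062118,  0.00132131,  0.00036909,
        0.00087463]), 'tau': array([-8.00772323e-04, -4.80623996e+01,  2.98535943e+01,  1.93607697e-02,
        8.63290870e-05,  1.10035177e-05]), 'tcp_pos': array([0.23775276, 0.52298148, 0.23038368]), 'orientation': array([-3.15367560e-04,  2.11772917e-01,  9.77318455e-01, -8.77146208e-04]), 'wrist_force': array([-0.16983064,  0.1535961 , -0.44916054]), 'ft_torque': array([-0.00052943, -0.04016498, -0.02007882]), 'finger_gap': 0.08554566710944952}
0.0187
{'K': array([[416.41945534,   0.        , 280.04847475],
       [  0.        , 416.41945534, 204.09118087],
       [  0.        ,   0.        ,   1.        ]]), 'D': array([0.01296285, 0.        , 0.        , 0.        , 0.        ]), 'xyz': array([ 0.43737746, -0.0059991 ,  1.09597792]), 'attitude': array([ 0.02277426, -0.6971689 ,  0.71584199, -0.03173494])}
{'K': array([[406.01827602,   0.        , 274.49995104],
       [  0.        , 406.01827602, 204.09310245],
       [  0.        ,   0.        ,   1.        ]]), 'D': array([-0.10025962,  0.        ,  0.        ,  0.        ,  0.        ]), 'xyz': array([ 0.44914145, -0.678649  ,  0.81845514]), 'attitude': array([-0.35280982,  0.93468277, -0.03654909,  0.02361192])}
```

View pics/top0.png

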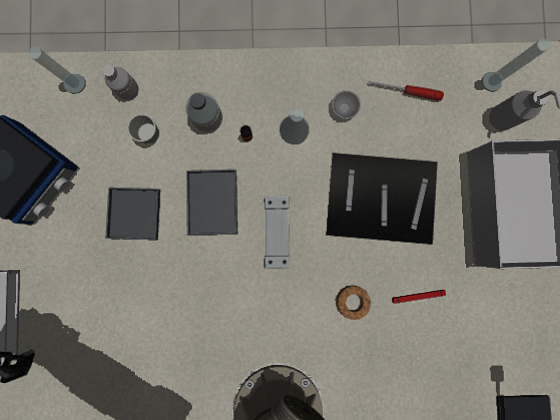

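View pics/side0.png

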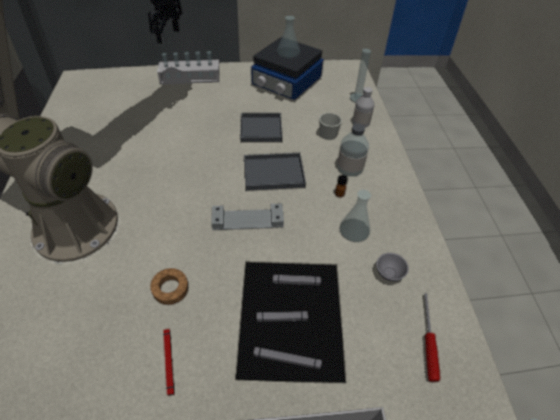

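```bash
cat > h.py <<'E'
from workcell import *
import cv2, numpy as np
from scipy.optimize import minimize
from scipy.spatial.transform import Rotation as R
def rot(q): return R.from_quat(np.roll(q,-1))
def proj(c,P):
    i=camera_info(c); M=rot(i["attitude"]).as_matrix().T
    return cv2.projectPoints(np.float64(P),cv2.Rodrigues(M)[0],-M@i["xyz"],i["K"],i["D"])[0][:,0]
def unproj(c,uv,z):
    i=camera_info(c); u=cv2.undistortPoints(np.float64(uv).reshape(-1,1,2),i["K"],i["D"])[:,0]
    d=np.c_[u,np.ones(len(u))]@rot(i["attitude"]).as_matrix().T
    return i["xyz"]+d*((z-i["xyz"][2])/d[:,2])[:,None]
def boxpts(x,y,a,L,W,z0,z1):
    c=np.array([[sx*L/2,sy*W/2] for sx in(-1,1) for sy in(-1,1)])
    c=c@np.array([[np.cos(a),np.sin(a)],[-np.sin(a),np.cos(a)]])+[x,y]
    return np.vstack([np.c_[c,np.full(4,z)] for z in(z0,z1)])
def fit(c,mask,L,W,z0,z1,freeL=False):
    """pose (x,y,yaw[,L]) of an upright box whose outline matches the mask"""
    m=mask.astype(np.uint8); v,u=np.nonzero(m)
    p=unproj(c,np.c_[u,v],(z0+z1)/2)[:,:2]; o=p.mean(0)
    _,V=np.linalg.eigh(np.cov((p-o).T)); a=np.arctan2(V[1,1],V[0,1])
    a=(a+np.pi/2)%np.pi-np.pi/2
    if abs(L-W)<.05: a=0.
    big=np.kron(m,np.ones((4,4),np.uint8))
    def cost(q):
        h=cv2.convexHull(np.float32((proj(c,boxpts(q[0],q[1],q[2],q[3] if freeL else L,W,z0,z1))+.5)*4-.5))
        r=np.zeros_like(big); cv2.fillConvexPoly(r,np.int32(np.round(h*16)),1,shift=4)
        return 1-(r&big).sum()/max(1,(r|big).sum())
    q0=np.r_[o,a,L][:4 if freeL else 3]
    s=np.vstack([q0]+[q0+d for d in np.diag([.008,.008,.08,.01][:len(q0)])])
    r=minimize(cost,q0,method="Nelder-Mead",options=dict(initial_simplex=s,xatol=1e-4,fatol=1e-4))
    return r.x,1-r.fun
def plan(x,y,z,yaw):
    """delta (cm, deg) in tool axes to TCP x,y,z pointing down with tool x at yaw (mod pi)"""
    s=get_state(); T=rot(s["orientation"]); cur=np.arctan2(*T.as_matrix()[[1,0],0])
    k=cur+((yaw-cur+np.pi/2)%np.pi-np.pi/2)
    G=R.from_euler("z",k)*R.from_euler("x",np.pi)
    d=T.inv().apply(np.array([x,y,z])-s["tcp_pos"])*100; w=np.degrees((T.inv()*G).as_rotvec())
    print("t%.2f"%s["clock"],"cm",d.round(2),"deg",w.round(1),"gap",round(s["finger_gap"],4),"tcp",s["tcp_pos"].round(4),"yaw",np.degrees(cur).round(1))
E
python3 - <<'E'
from h import *
S={"tray_short":(.132,.128,0,.022),"tray_long":(.168,.128,0,.022),"gauge":(.182,.06,0,.028),"mat":(.22,.28,0,.003),"bar_a":(.12,.014,.003,.017)}
for c in("top","side"):
    read_camera(c)
    for n,b in S.items():
        for d in silhouettes(c,n):
            if d["p"]<.3: continue
            q,i=fit(c,d["pixels"],*b,freeL=n=="bar_a"); print(c,n,round(d["p"],2),d["box"],q[:2].round(4),np.degrees(q[2]).round(1),q[3:].round(3),"iou",round(i,3))
    for n in("flask","reagent_bottle","vial","funnel_cup","steel_dish"):
        d=silhouettes(c,n)
        if d and c=="top": b=d[0]["box"]; print(n,round(d[0]["p"],2),unproj(c,[[b[0]+b[2]/2,b[1]+b[3]]],.05)[0].round(3))
E
```

```text
top tray_short 0.67 [105.5, 189.4, 56.6, 50.6] [0.5065 0.3624] -2.4 [] iou 0.963
top tray_long 0.85 [186.0, 170.7, 51.0, 65.2] [0.5298 0.1566] 0.5 [] iou 0.976
top gauge 0.71 [265.2, 198.5, 23.5, 68.9] [ 0.449 -0.011] -1.6 [] iou 0.939
top mat 0.89 [326.7, 152.8, 110.0, 92.1] [ 0.5591 -0.2684] 81.5 [] iou 0.628
top mat 0.53 [265.0, 196.9, 25.0, 70.0] [ 0.465  -0.0216] -1.6 [] iou 0.174
top bar_a 0.78 [345.3, 170.5, 10.4, 42.3] [ 0.5528 -0.2048] -7.2 [0.107] iou 0.872
top bar_a 0.77 [411.6, 180.8, 17.2, 51.8] [ 0.511  -0.3836] -16.3 [0.136] iou 0.897
top bar_a 0.75 [381.7, 183.8, 5.5, 40.3] [ 0.5104 -0.2931] -2.6 [0.109] iou 0.938
top bar_a 0.72 [394.6, 292.6, 51.4, 11.6] [ 0.2741 -0.3716] -83.5 [0.125] iou 0.842
flask 0.68 [ 0.671 -0.07   0.05 ]
reagent_bottle 0.63 [0.717 0.174 0.05 ]
vial 0.45 [0.683 0.061 0.05 ]
funnel_cup 0.97 [0.675 0.325 0.05 ]
steel_dish 0.69 [ 0.734 -0.201  0.05 ]
side tray_short 0.63 [242.5, 110.7, 39.9, 31.0] [0.5079 0.36  ] -2.2 [] iou 0.97
side tray_long 0.58 [240.2, 152.7, 64.3, 41.6] [0.5317 0.1559] -0.1 [] iou 0.964
side gauge 0.72 [209.9, 201.7, 74.4, 28.6] [ 0.451  -0.0112] -1.1 [] iou 0.826
side mat 0.55 [237.2, 261.3, 110.0, 121.3] [ 0.5466 -0.3202] 83.8 [] iou 0.621
side mat 0.3 [252.8, 348.7, 68.6, 22.0] [ 0.514  -0.5152] -17.3 [] iou 0.088
side bar_a 0.85 [252.8, 347.4, 65.8, 20.7] [ 0.5145 -0.3822] -16.3 [0.134] iou 0.889
side bar_a 0.57 [165.1, 327.8, 10.5, 69.0] [ 0.276  -0.3716] -82.8 [0.135] iou 0.898
side bar_a 0.56 [257.2, 309.6, 50.8, 12.2] [ 0.5129 -0.2918] -2.2 [0.108] iou 0.922
side bar_a 0.55 [271.3, 275.4, 46.3, 9.4] [ 0.5559 -0.2019] -7.5 [0.107] iou 0.901
```

```bash
python3 -c "
from h import *
plan(.5545,-.2035,.12,np.radians(-7.4))"
```

```text
t1.20 cm [-58.9  -53.08  11.13] deg [  0.    0.  -17.1] gap 0.0854 tcp [0.2381 0.5235 0.2313] yaw 155.5
```

send_rows:
  series: [-3, -2.7, 0, 0, 0, -2, 0.6, -6, -5.4, 0, 0, 0, -4, 0.6, -9, -8.1, 0, 0, 0, -6, 0.6, -12, -10.8, 0, 0, 0, -8, 0.6, -15, -13.5, 0, 0, 0, -10, 0.6, -18, -16.2, 0, 0, 0, -12, 0.6, -21, -18.9, 0, 0, 0, -14, 0.6, -24, -21.6, 0, 0, 0, -16, 0.6, -27, -24.3, 0, 0, 0, -17, 0.6, -30, -27, 0, 0, 0, -17.1, 0.6]

```text
clock: 2.03
tcp_pos: [0.3998, 0.1517, 0.2317]
orientation: [0.001, 0.064, 0.998, 0.0]
wrist_force: [1.2, 0.5, -0.2]
finger_gap: 0.0515
```

```bash
python3 -c "
from h import *
plan(.5545,-.2035,.12,np.radians(-7.4))"
```

```text
t2.03 cm [-19.84 -33.27  11.17] deg [0.  0.1 0.1] gap 0.0515 tcp [0.3998 0.1517 0.2317] yaw 172.7
```

send_rows:
  series: [-2.2, -3.7, 1, 0, 0, 0, 0.6, -4.4, -7.4, 2, 0, 0, 0, 0.6, -6.6, -11.1, 3, 0, 0, 0, 0.6, -8.8, -14.8, 4, 0, 0, 0, 0.6, -11, -18.5, 5, 0, 0, 0, 0.6, -13.2, -22.2, 6.5, 0, 0, 0, 0.6, -15.4, -25.9, 8, 0, 0, 0, 0.6, -17.6, -29.6, 9.5, 0, 0, 0, 0.6, -19.3, -32.4, 11, 0, 0, 0, 0.6, -19.85, -33.25, 11.2, 0, 0, 0, 0.6]

```text
clock: 2.87
tcp_pos: [0.5542, -0.2049, 0.1175]
orientation: [-0.0, 0.065, 0.998, -0.0]
wrist_force: [1.4, 0.7, 0.0]
finger_gap: 0.0517
```

```bash
python3 -c "
from h import *
plan(.5545,-.2035,.006,np.radians(-7.4))
cv2.imwrite('pics/top1.png',read_camera('top')[120:280,250:470].repeat(3,0).repeat(3,1))"
```

```text
t2.87 cm [-0.02  0.14 11.15] deg [-0.  -0.  -0.1] gap 0.0517 tcp [ 0.5542 -0.2049  0.1175] yaw 172.5
```

View pics/top1.png

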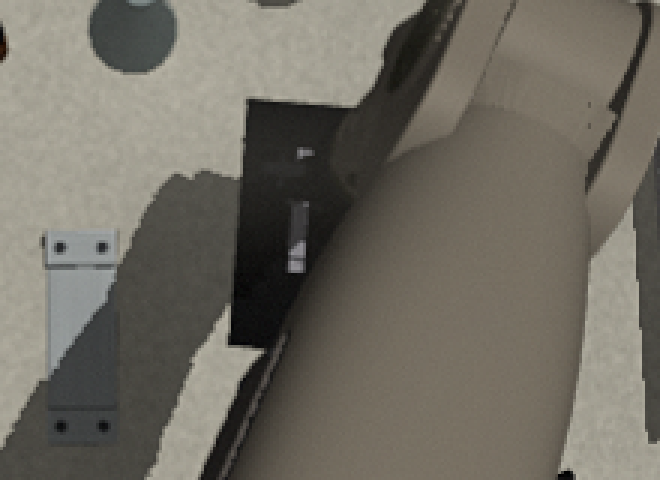

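send_rows:
  series: [0, 0.05, 3, 0, 0, 0, 0.6, 0, 0.05, 6, 0, 0, 0, 0.6, 0, 0.05, 8.5, 0, 0, 0, 0.6, 0, 0.05, 10, 0, 0, 0, 0.6, 0, 0.05, 10.9, 0, 0, 0, 0.6, 0, 0.05, 11.3, 0, 0, 0, 0.6, 0, 0.05, 11.3, 0, 0, 0, 0.6]
  newtons: 60

```text
clock: 3.5
tcp_pos: [0.5535, -0.2009, 0.0059]
orientation: [-0.0, 0.064, 0.998, 0.0]
wrist_force: [-0.4, 0.9, 0.1]
finger_gap: 0.0511
```

```bash
python3 -c "
from h import *
plan(.5545,-.2035,.006,np.radians(-7.4)); print(get_state()['wrist_force'])
cv2.imwrite('pics/side1.png',read_camera('side')[220:390,170:390].repeat(3,0).repeat(3,1))"
```

```text
t3.50 cm [-0.13 -0.25 -0.01] deg [ 0.  -0.   0.1] gap 0.0511 tcp [ 0.5535 -0.2009  0.0059] yaw 172.7
[-0.37543547  0.85572106  0.14777709]
```

View pics/side1.png

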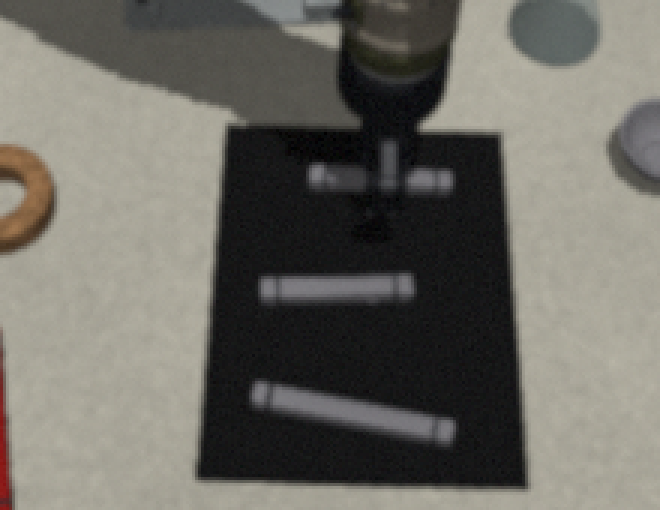

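send_rows:
  series: [-0.1, -0.2, 0, 0, 0, 0, 0.6, -0.1, -0.2, 0, 0, 0, 0, 0, -0.1, -0.2, 0, 0, 0, 0, 0, -0.1, -0.2, 0, 0, 0, 0, 0, -0.1, -0.2, 0, 0, 0, 0, 0, -0.1, -0.2, 0, 0, 0, 0, 0, -0.1, -0.2, 0, 0, 0, 0, 0, -0.1, -0.2, -1, 0, 0, 0, 0, -0.1, -0.2, -3.5, 0, 0, 0, 0, -0.1, -0.2, -6, 0, 0, 0, 0]

```text
clock: 4.38
tcp_pos: [0.5529, -0.2025, 0.0659]
orientation: [-0.002, 0.064, 0.998, 0.001]
wrist_force: [0.4, -0.6, -2.1]
finger_gap: 0.0119
```

```bash
python3 -c "
from h import *
plan(.45,-.011,.066,np.radians(-1.4)); print(get_state()['wrist_force'])"
```

```text
t4.38 cm [12.66 17.68  0.06] deg [ 0.1 -0.2 -6. ] gap 0.0119 tcp [ 0.5529 -0.2025  0.0659] yaw 172.6
[ 0.39433916 -0.58447699 -2.07640726]
```

send_rows:
  series: [1, 1.4, 0, 0, 0, -0.5, 0, 3, 4.2, 0, 0, 0, -1.5, 0, 5, 7, 0, 0, 0, -2.5, 0, 7, 9.8, 0, 0, 0, -3.5, 0, 9, 12.6, 0, 0, 0, -4.5, 0, 11, 15.4, 0, 0, 0, -5.5, 0, 12.2, 17, 0, 0, 0, -6, 0, 12.7, 17.65, 0, 0, 0, -6, 0, 12.7, 17.65, 0, 0, 0, -6, 0, 12.7, 17.65, 0, 0, 0, -6, 0]

```text
clock: 5.22
tcp_pos: [0.4519, -0.0123, 0.0668]
orientation: [0.001, 0.012, 1.0, -0.0]
wrist_force: [-0.3, -0.3, -1.3]
finger_gap: 0.0119
```

```bash
cat > look.py <<'E'
from h import *
# held bar: its pose by both cameras, z of centre given
def held(zc,L=.12):
    for c in("top","side"):
        read_camera(c)
        for d in silhouettes(c,"bar_a"):
            if d["p"]<.3: continue
            q,i=fit(c,d["pixels"],L,.014,zc-.007,zc+.007,True)
            print(c,round(d["p"],2),q[:2].round(4),np.degrees(q[2]).round(1),q[3].round(3),"iou",round(i,2))
E
python3 -c "
from look import *
plan(.449,-.011,.009,np.radians(-1.4)); held(.070)
cv2.imwrite('pics/side2.png',read_camera('side')[90:310,140:360].repeat(2,0).repeat(2,1))"
```

```text
t5.22 cm [0.3  0.13 5.78] deg [-0.   0.1  0.1] gap 0.0119 tcp [ 0.4519 -0.0123  0.0668] yaw 178.7
top 0.76 [ 0.5072 -0.2768] -2.8 0.105 iou 0.89
top 0.76 [ 0.2828 -0.3512] -82.9 0.124 iou 0.87
top 0.75 [ 0.5075 -0.3631] -16.5 0.124 iou 0.84
top 0.44 [0.7085 0.3178] 71.6 0.073 iou 0.3
side 0.95 [ 0.289  -0.3953] -82.6 0.122 iou 0.8
side 0.92 [ 0.5081 -0.3204] -2.2 0.1 iou 0.87
side 0.82 [ 0.5089 -0.4043] -16.5 0.125 iou 0.89
side 0.7 [ 0.4531 -0.0165] -1.8 0.107 iou 0.66
```

View pics/side2.png

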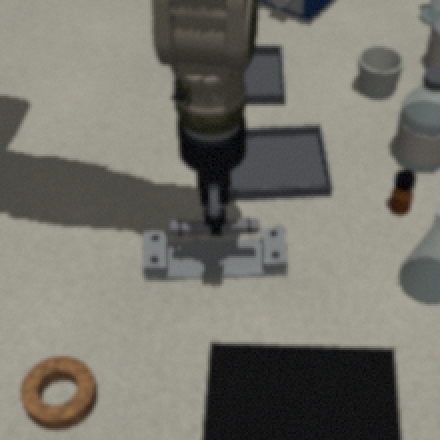

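send_rows:
  series: [0.3, 0.1, 0.5, 0, 0, 0, 0, 0.3, 0.1, 1.5, 0, 0, 0, 0, 0.3, 0.1, 2.5, 0, 0, 0, 0, 0.3, 0.1, 3.3, 0, 0, 0, 0, 0.3, 0.1, 4, 0, 0, 0, 0, 0.3, 0.1, 4.6, 0, 0, 0, 0, 0.3, 0.1, 5.1, 0, 0, 0, 0, 0.3, 0.1, 5.5, 0, 0, 0, 0, 0.3, 0.1, 5.75, 0, 0, 0, 0, 0.3, 0.1, 5.75, 0, 0, 0, 0]

```text
clock: 6.3
tcp_pos: [0.4481, -0.0109, 0.0103]
orientation: [0.0, 0.012, 1.0, -0.0]
wrist_force: [-6.3, 1.5, 16.5]
finger_gap: 0.0124
```

```bash
python3 -c "
from h import *
plan(.531,.134,.009,np.radians(.2));plan(.507,.339,.07,np.radians(-2.3)); print(get_state()['wrist_force'])"
```

```text
t6.30 cm [-7.95 14.69  0.12] deg [-0.   0.  -1.5] gap 0.0124 tcp [ 0.4481 -0.0109  0.0103] yaw 178.7
t6.30 cm [-5.07 35.12 -5.98] deg [-0.  0.  1.] gap 0.0124 tcp [ 0.4481 -0.0109  0.0103] yaw 178.7
[-6.27900409  1.5472294  16.4512133 ]
```

send_rows:
  series: [0, 0, 0, 0, 0, 0, 0, 0, 0, 0, 0, 0, 0, 0, 0, 0, -1.5, 0, 0, 0, 0, 0, 0, -4, 0, 0, 0, 0, 0, 1, -6, 0, 0, 0, 0, -0.5, 4, -6, 0, 0, 0, 0, -1, 7.5, -6, 0, 0, 0.5, 0, -1.5, 11, -6, 0, 0, 1, 0, -2, 14.5, -6, 0, 0, 1, 0, -2.5, 18, -6, 0, 0, 1, 0]

```text
clock: 7.13
tcp_pos: [0.4777, 0.1701, 0.0691]
orientation: [0.0, 0.021, 1.0, 0.0]
wrist_force: [0.1, -0.9, -1.3]
finger_gap: 0.0122
```

```bash
python3 -c "
from h import *
plan(.506,.339,.07,np.radians(-2.3))"
```

```text
t7.13 cm [-2.13 16.99 -0.09] deg [ 0.   0.1 -0.1] gap 0.0122 tcp [0.4777 0.1701 0.0691] yaw 177.6
```

send_rows:
  series: [-0.5, 3.5, 0, 0, 0, 0, 0, -0.9, 7, 0, 0, 0, 0, 0, -1.3, 10.5, 0, 0, 0, 0, 0, -1.7, 13.5, 0, 0, 0, 0, 0, -2, 15.8, 0, 0, 0, 0, 0, -2.1, 16.8, 0, 0, 0, 0, 0, -2.1, 17, 0, 0, 0, 0, 0, -2.1, 17, 0, 0, 0, 0, 0, -2.1, 17, 1, 0, 0, 0, 0, -2.1, 17, 2, 0, 0, 0, 0]

```text
clock: 7.97
tcp_pos: [0.5057, 0.3362, 0.0486]
orientation: [0.0, 0.021, 1.0, 0.0]
wrist_force: [0.7, 0.3, -1.6]
finger_gap: 0.0122
```

```bash
python3 -c "
from look import *
plan(.506,.339,.007,np.radians(-2.3)); held(.054)"
```

```text
t7.97 cm [-0.01  0.28  4.16] deg [ 0.   0.1 -0.1] gap 0.0122 tcp [0.5057 0.3362 0.0486] yaw 177.6
top 0.79 [0.5021 0.335 ] -1.6 0.106 iou 0.54
top 0.75 [ 0.5085 -0.281 ] -2.3 0.101 iou 0.86
top 0.64 [ 0.2803 -0.3554] -82.6 0.121 iou 0.78
top 0.62 [ 0.5077 -0.3684] -15.7 0.131 iou 0.91
top 0.59 [ 0.4486 -0.0201] -7.9 0.176 iou 0.26
side 0.67 [ 0.2853 -0.3884] -82.4 0.127 iou 0.89
side 0.66 [ 0.5087 -0.3127] -2.3 0.101 iou 0.89
side 0.6 [ 0.511  -0.3981] -17.7 0.126 iou 0.87
side 0.43 [0.5033 0.3284] -3.8 0.109 iou 0.69
```

send_rows:
  series: [-0.3, 0.2, 0.8, 0, 0, 0, 0, -0.3, 0.2, 1.6, 0, 0, 0, 0, -0.3, 0.2, 2.4, 0, 0, 0, 0, -0.3, 0.2, 3.1, 0, 0, 0, 0, -0.3, 0.2, 3.6, 0, 0, 0, 0, -0.3, 0.2, 3.9, 0, 0, 0, 0, -0.3, 0.2, 4.1, 0, 0, 0, 0, -0.3, 0.2, 4.15, 0, 0, 0, 0, -0.3, 0.2, 4.15, 0, 0, 0, 0]

```text
clock: 8.92
tcp_pos: [0.5077, 0.339, 0.0084]
orientation: [-0.0, 0.02, 1.0, -0.0]
wrist_force: [-3.9, -2.2, 7.4]
finger_gap: 0.0121
```

```bash
python3 -c "
from h import *
plan(.506,.339,.007,np.radians(-2.3)); print(get_state()['wrist_force'])"
```

```text
t8.92 cm [ 0.17 -0.01  0.14] deg [-0. -0. -0.] gap 0.0121 tcp [0.5077 0.339  0.0084] yaw 177.7
[-3.90592648 -2.20457467  7.3733243 ]
```

Bar on the tray floor (7 N contact). Release, lift, and head back.

send_rows:
  series: [0, 0, -0.1, 0, 0, 0, 0.3, 0, 0, -0.1, 0, 0, 0, 0.3, 0, 0, -0.1, 0, 0, 0, 0.3, 0, 0, -0.1, 0, 0, 0, 0.3, 0, 0, -0.5, 0, 0, 0, 0.3, 0, 0, -2, 0, 0, 0, 0.3, 0, 0, -5, 0, 0, 0, 0.3, 0, 0, -8, 0, 0, 0, 0.4, 0, -2, -10, 0, 0, 0, 0.6, 0, -6, -10, 0, 0, 0, 0.6]

```text
clock: 9.75
tcp_pos: [0.5098, 0.2832, 0.1127]
orientation: [0.005, 0.018, 1.0, 0.003]
wrist_force: [1.2, -1.1, 0.9]
finger_gap: 0.0511
```

```bash
python3 -c "
from look import *
plan(.5122,-.2925,.11,np.radians(-2.4)); held(.011)"
```

```text
t9.75 cm [-2.330e+00 -5.752e+01 -2.000e-02] deg [0.3 0.6 0.3] gap 0.0511 tcp [0.5098 0.2832 0.1127] yaw 177.9
top 0.8 [ 0.5102 -0.2926] -3.3 0.103 iou 0.84
top 0.79 [ 0.511  -0.3834] -16.5 0.134 iou 0.85
top 0.68 [ 0.2737 -0.3699] -82.8 0.13 iou 0.84
top 0.44 [0.4689 0.3392] 15.4 0.023 iou 0.68
side 0.76 [ 0.512  -0.2917] -2.7 0.106 iou 0.89
side 0.7 [ 0.276  -0.3718] -82.3 0.135 iou 0.91
side 0.69 [ 0.5145 -0.3827] -16.2 0.134 iou 0.92
side 0.54 [0.5054 0.3396] 0.9 0.104 iou 0.8
```

send_rows:
  series: [0, -4, 0, 0, 0, 0, 0.6, 0, -8, 0, 0, 0, 0, 0.6, 0, -12, 0, 0, 0, 0, 0.6, 0, -16, 0, 0, 0, 0, 0.6, 0, -20, 0, 0, 0, 0, 0.6, -0.4, -24, 0, 0, 0, 0, 0.6, -0.8, -28, 0, 0, 0, 0, 0.6, -1.2, -32, 0, 0, 0, 0, 0.6, -1.6, -36, 0, 0, 0, 0, 0.6, -2, -40, 0, 0, 0, 0, 0.6]

```text
clock: 10.78
tcp_pos: [0.5099, -0.1223, 0.107]
orientation: [0.0, 0.02, 1.0, 0.0]
wrist_force: [1.3, -0.7, 0.6]
finger_gap: 0.0514
```

```bash
python3 -c "
from h import *
plan(.5117,-.2925,.03,np.radians(-2.6))
read_camera('top')
for n,b in (('tray_short',(.132,.128,0,.022)),('tray_long',(.168,.128,0,.022)),('gauge',(.182,.06,0,.028))):
    for d in silhouettes('top',n)[:1]: q,i=fit('top',d['pixels'],*b); print(n,q[:2].round(4),np.degrees(q[2]).round(1),round(i,3))
for d in silhouettes('top','bar_a'):
    q,i=fit('top',d['pixels'],.12,.014,.004,.018,True); print(round(d['p'],2),q[:2].round(4),np.degrees(q[2]).round(1),q[3].round(3),round(i,2))"
```

```text
t10.78 cm [ -0.86 -17.01   7.69] deg [0.  0.  0.3] gap 0.0514 tcp [ 0.5099 -0.1223  0.107 ] yaw 177.7
tray_short [0.5058 0.3613] -3.0 0.836
tray_long [0.5297 0.157 ] 0.8 0.963
gauge [ 0.4483 -0.0118] -1.2 0.973
0.79 [ 0.5128 -0.3841] -16.1 0.135 0.87
0.65 [ 0.2737 -0.3706] -82.5 0.131 0.87
0.62 [0.5071 0.3391] -2.3 0.105 0.88
```

send_rows:
  series: [-0.3, -4, 0, 0, 0, 0.3, 0.6, -0.5, -8, 0, 0, 0, 0.3, 0.6, -0.7, -12, 0, 0, 0, 0.3, 0.6, -0.85, -15.5, 0, 0, 0, 0.3, 0.6, -0.85, -16.8, 0, 0, 0, 0.3, 0.6, -0.85, -17, 2, 0, 0, 0.3, 0.6, -0.85, -17, 4, 0, 0, 0.3, 0.6, -0.85, -17, 6, 0, 0, 0.3, 0.6, -0.85, -17, 7, 0, 0, 0.3, 0.6, -0.85, -17, 7, 0, 0, 0.3, 0.6]

```text
clock: 11.87
tcp_pos: [0.5097, -0.288, 0.0345]
orientation: [-0.002, 0.022, 1.0, 0.002]
wrist_force: [-1.4, 0.7, 0.3]
finger_gap: 0.0512
```

```bash
python3 -c "
from h import *
plan(.5117,-.2925,.006,np.radians(-2.6))"
```

```text
t11.87 cm [-0.23 -0.45  2.85] deg [ 0.2 -0.3  0.1] gap 0.0512 tcp [ 0.5097 -0.288   0.0345] yaw 177.5
```

send_rows:
  series: [-0.1, 0, 1, 0, 0, 0, 0.6, -0.1, 0, 2, 0, 0, 0, 0.6, -0.1, 0, 2.6, 0, 0, 0, 0.6, -0.1, 0, 2.85, 0, 0, 0, 0.6, -0.1, 0, 2.85, 0, 0, 0, 0.6]

```text
clock: 12.28
tcp_pos: [0.5117, -0.291, 0.0082]
orientation: [-0.0, 0.023, 1.0, 0.0]
wrist_force: [0.3, 0.3, -0.3]
finger_gap: 0.0513
```

```bash
python3 -c "
from h import *
plan(.5117,-.2925,.006,np.radians(-2.6))"
```

```text
t12.28 cm [-0.   -0.15  0.22] deg [ 0.  -0.  -0.1] gap 0.0513 tcp [ 0.5117 -0.291   0.0082] yaw 177.3
```

send_rows:
  series: [0, -0.1, 0.2, 0, 0, 0, 0.6, 0, -0.1, 0.2, 0, 0, 0, 0, 0, -0.1, 0.2, 0, 0, 0, 0, 0, -0.1, 0.2, 0, 0, 0, 0, 0, -0.1, 0.2, 0, 0, 0, 0, 0, -0.1, 0.2, 0, 0, 0, 0, 0, -0.1, 0.2, 0, 0, 0, 0, 0, -0.1, -0.8, 0, 0, 0, 0, 0, -0.1, -3.3, 0, 0, 0, 0, 0, -0.1, -5.8, 0, 0, 0, 0]

```text
clock: 13.12
tcp_pos: [0.5106, -0.2914, 0.0662]
orientation: [-0.002, 0.023, 1.0, 0.001]
wrist_force: [0.6, 0.1, -0.6]
finger_gap: 0.012
```

```bash
python3 -c "
from h import *
plan(.4495,-.011,.066,np.radians(-1.4)); print(get_state()['wrist_force'])"
```

```text
t13.12 cm [ 7.4  27.73  0.11] deg [ 0.1 -0.2 -1.3] gap 0.012 tcp [ 0.5106 -0.2914  0.0662] yaw 177.3
[ 0.60583357  0.14043773 -0.56277721]
```

send_rows:
  series: [0.8, 3, 0, 0, 0, 0, 0, 1.7, 6.5, 0, 0, 0, 0, 0, 2.6, 10, 0, 0, 0, -0.5, 0, 3.5, 13.5, 0, 0, 0, -1, 0, 4.4, 17, 0, 0, 0, -1.3, 0, 5.4, 20.5, 0, 0, 0, -1.3, 0, 6.3, 24, 0, 0, 0, -1.3, 0, 7, 26.6, 0, 0, 0, -1.3, 0, 7.4, 27.6, 0, 0, 0, -1.3, 0, 7.4, 27.6, 0, 0, 0, -1.3, 0]

```text
clock: 13.95
tcp_pos: [0.4494, -0.0112, 0.0669]
orientation: [-0.001, 0.01, 1.0, 0.0]
wrist_force: [0.3, 1.0, -2.5]
finger_gap: 0.0119
```

send_rows:
  series: [0, 0, 0, 0, 0, 0, 0, 0, 0, 0, 0, 0, 0, 0]

```text
clock: 14.12
tcp_pos: [0.4517, -0.0142, 0.0671]
orientation: [0.001, 0.012, 1.0, -0.0]
wrist_force: [0.4, -0.4, -0.4]
finger_gap: 0.012
```

```bash
python3 -c "
from look import *
plan(.4495,-.011,.009,np.radians(-1.4)); held(.07); plan(.4495,-.011,.009,np.radians(-1.4))"
```

```text
t14.12 cm [0.24 0.32 5.81] deg [-0.   0.1  0. ] gap 0.012 tcp [ 0.4517 -0.0142  0.0671] yaw 178.6
top 0.81 [0.502  0.3192] -1.9 0.101 iou 0.89
top 0.8 [ 0.5067 -0.3624] -16.4 0.123 iou 0.84
top 0.59 [ 0.2829 -0.351 ] -82.7 0.124 iou 0.87
side 0.98 [ 0.5097 -0.4042] -15.9 0.125 iou 0.89
side 0.88 [ 0.2886 -0.3941] -82.6 0.124 iou 0.88
side 0.84 [ 0.4527 -0.0168] -1.2 0.107 iou 0.66
t14.32 cm [0.19 0.33 5.78] deg [-0.   0.  -0.1] gap 0.0121 tcp [ 0.4513 -0.0143  0.0668] yaw 178.5
```

send_rows:
  series: [0.3, 0.3, 0.5, 0, 0, 0, 0, 0.3, 0.3, 1.5, 0, 0, 0, 0, 0.3, 0.3, 2.5, 0, 0, 0, 0, 0.3, 0.3, 3.3, 0, 0, 0, 0, 0.3, 0.3, 4, 0, 0, 0, 0, 0.3, 0.3, 4.6, 0, 0, 0, 0, 0.3, 0.3, 5.1, 0, 0, 0, 0, 0.3, 0.3, 5.5, 0, 0, 0, 0, 0.3, 0.3, 5.75, 0, 0, 0, 0, 0.3, 0.3, 5.75, 0, 0, 0, 0]

```text
clock: 15.15
tcp_pos: [0.4478, -0.0102, 0.0103]
orientation: [0.0, 0.012, 1.0, -0.0]
wrist_force: [-5.0, 0.4, 10.9]
finger_gap: 0.0119
```

```bash
python3 -c "
from look import *
plan(.506,.383,.07,np.radians(-2.3)); print(get_state()['wrist_force']); held(.013)"
```

```text
t15.15 cm [-4.89 39.45 -5.97] deg [-0.   0.   0.9] gap 0.0119 tcp [ 0.4478 -0.0102  0.0103] yaw 178.6
[-5.0465922   0.43738579 10.90605476]
top 0.73 [ 0.274 -0.37 ] -82.5 0.131 iou 0.9
top 0.64 [ 0.5108 -0.3828] -15.8 0.135 iou 0.89
top 0.63 [0.5056 0.3382] -1.8 0.107 iou 0.83
side 0.86 [ 0.5134 -0.3832] -15.9 0.135 iou 0.91
side 0.8 [ 0.4502 -0.0122] -1.8 0.109 iou 0.68
side 0.8 [ 0.2762 -0.3736] -82.8 0.133 iou 0.9
side 0.68 [0.5555 0.3552] 99.8 0.138 iou 0.36
side 0.44 [0.5411 0.3316] 8.1 0.04 iou 0.85
```

send_rows:
  series: [0, 0, -1, 0, 0, 0, 0, 0, 0, -3.5, 0, 0, 0, 0, 0, 0.5, -6, 0, 0, 0, 0, -0.3, 3.5, -6, 0, 0, 0, 0, -0.7, 7.5, -6, 0, 0, 0.3, 0, -1.2, 11.5, -6, 0, 0, 0.6, 0, -1.7, 15.5, -6, 0, 0, 0.9, 0, -2.2, 19.5, -6, 0, 0, 0.9, 0, -2.7, 23.5, -6, 0, 0, 0.9, 0, -3.2, 27.5, -6, 0, 0, 0.9, 0]

```text
clock: 16.18
tcp_pos: [0.4865, 0.2662, 0.0694]
orientation: [0.0, 0.02, 1.0, 0.0]
wrist_force: [1.7, -0.1, -2.3]
finger_gap: 0.0117
```

send_rows:
  series: [-0.6, 4, 0, 0, 0, 0, 0, -1, 7.5, 0, 0, 0, 0, 0, -1.3, 10, 0, 0, 0, 0, 0, -1.4, 11.5, 0, 0, 0, 0, 0, -1.4, 12, 0, 0, 0, 0, 0, -1.4, 12, 0, 0, 0, 0, 0, -1.4, 12, 0, 0, 0, 0, 0, -1.4, 12, 1, 0, 0, 0, 0, -1.4, 12, 2, 0, 0, 0, 0, -1.4, 12, 2, 0, 0, 0, 0]

```text
clock: 17.02
tcp_pos: [0.5036, 0.3812, 0.0465]
orientation: [-0.002, 0.02, 1.0, -0.001]
wrist_force: [-1.1, -0.1, -1.4]
finger_gap: 0.012
```

```bash
python3 -c "
from look import *
plan(.507,.383,.008,np.radians(-2.3)); held(.054)"
```

```text
t17.02 cm [-0.34  0.2   3.85] deg [-0.1 -0.2 -0. ] gap 0.012 tcp [0.5036 0.3812 0.0465] yaw 177.7
top 0.93 [ 0.5091 -0.369 ] -16.9 0.128 iou 0.88
top 0.76 [ 0.28   -0.3564] -82.8 0.126 iou 0.89
top 0.68 [0.5008 0.3248] -3.9 0.099 iou 0.79
top 0.58 [0.5018 0.3786] -1.8 0.108 iou 0.67
side 0.96 [ 0.5109 -0.3984] -17.5 0.127 iou 0.85
side 0.69 [ 0.2852 -0.3876] -82.5 0.128 iou 0.84
side 0.65 [ 0.734  -0.0565] 76.7 0.156 iou 0.35
side 0.57 [0.5063 0.3799] -3.5 0.106 iou 0.68
side 0.52 [0.5054 0.2829] -1.1 0.096 iou 0.84
```

send_rows:
  series: [-0.3, 0.2, 0.8, 0, 0, 0, 0, -0.3, 0.2, 1.6, 0, 0, 0, 0, -0.3, 0.2, 2.4, 0, 0, 0, 0, -0.3, 0.2, 3.1, 0, 0, 0, 0, -0.3, 0.2, 3.6, 0, 0, 0, 0, -0.3, 0.2, 3.9, 0, 0, 0, 0, -0.3, 0.2, 4.05, 0, 0, 0, 0, -0.3, 0.2, 4.05, 0, 0, 0, 0]

```text
clock: 17.88
tcp_pos: [0.5079, 0.3852, 0.0087]
orientation: [-0.0, 0.02, 1.0, -0.0]
wrist_force: [-0.3, 0.1, -2.4]
finger_gap: 0.012
```

```bash
python3 -c "
from look import *
plan(.507,.383,.008,np.radians(-2.3)); print(get_state()['wrist_force'])"
```

```text
t17.88 cm [ 0.08 -0.22  0.07] deg [-0.  -0.   0.1] gap 0.012 tcp [0.5079 0.3852 0.0087] yaw 177.8
[-0.31471574  0.07763594 -2.39510383]
```

send_rows:
  series: [0, -0.1, 0.1, 0, 0, 0, 0, 0, -0.1, 0.1, 0, 0, 0, 0, 0, -0.1, 0, 0, 0, 0, 0.3, 0, -0.1, 0, 0, 0, 0, 0.3, 0, -0.1, 0, 0, 0, 0, 0.3, 0, -0.1, 0, 0, 0, 0, 0.3, 0, -0.1, -0.5, 0, 0, 0, 0.3, 0, -0.1, -2.5, 0, 0, 0, 0.3, 0, -0.1, -6, 0, 0, 0, 0.4, 0, -0.1, -10, 0, 0, 0, 0.6]

```text
clock: 18.72
tcp_pos: [0.5064, 0.3831, 0.1078]
orientation: [-0.002, 0.02, 1.0, -0.001]
wrist_force: [0.9, 1.5, 0.3]
finger_gap: 0.0452
```

send_rows:
  series: [0, -4, 0, 0, 0, 0, 0.6, 0, -8, 0, 0, 0, 0, 0.6, 0, -12, 0, 0, 0, 0, 0.6, 0, -16, 0, 0, 0, 0, 0.6, 0, -20, 0, 0, 0, 0, 0.6, 0, -24, 0, 0, 0, 0, 0.6, 0, -28, 0, 0, 0, 0, 0.6, 0, -32, 0, 0, 0, 0, 0.6, 0, -36, 0, 0, 0, 0, 0.6, 0, -40, 0, 0, 0, 0, 0.6]

```text
clock: 19.55
tcp_pos: [0.4922, -0.0173, 0.1095]
orientation: [0.001, 0.02, 1.0, -0.0]
wrist_force: [1.0, 0.9, -1.6]
finger_gap: 0.0513
```

```bash
python3 -c "
from look import *
held(.011); plan(.5127,-.383,.11,np.radians(-16.2))"
```

```text
top 0.66 [0.5071 0.3391] -2.6 0.105 iou 0.89
top 0.66 [ 0.726 -0.068] -0.0 0.093 iou 0.26
top 0.65 [ 0.2738 -0.3708] -82.6 0.131 iou 0.89
top 0.56 [ 0.5119 -0.384 ] -16.3 0.134 iou 0.9
top 0.53 [0.5055 0.385 ] -2.1 0.11 iou 0.87
side 0.72 [ 0.5143 -0.3829] -16.2 0.134 iou 0.93
side 0.56 [ 0.2761 -0.3716] -82.5 0.134 iou 0.91
t19.75 cm [ -3.58 -36.52  -0.09] deg [ 0.   0.  13.8] gap 0.0512 tcp [ 0.4925 -0.0166  0.1092] yaw 177.6
```

send_rows:
  series: [-0.4, -3.8, 0, 0, 0, 2, 0.6, -0.8, -7.8, 0, 0, 0, 4, 0.6, -1.2, -11.8, 0, 0, 0, 6, 0.6, -1.6, -15.8, 0, 0, 0, 8, 0.6, -2, -19.8, 0, 0, 0, 10, 0.6, -2.4, -23.8, 0, 0, 0, 12, 0.6, -2.8, -27.8, 0, 0, 0, 13.8, 0.6, -3.2, -31.8, 0, 0, 0, 13.8, 0.6, -3.5, -35.2, 0, 0, 0, 13.8, 0.6, -3.6, -36.5, 0, 0, 0, 13.8, 0.6]

```text
clock: 20.58
tcp_pos: [0.5154, -0.3847, 0.1086]
orientation: [0.001, 0.14, 0.99, -0.001]
wrist_force: [-0.0, 0.1, 1.0]
finger_gap: 0.0512
```

send_rows:
  series: [0, 0, 2.5, 0, 0, 0, 0.6, 0, 0, 5, 0, 0, 0, 0.6, 0, 0, 7, 0, 0, 0, 0.6, 0, 0, 7.5, 0, 0, 0, 0.6, 0, 0, 7.5, 0, 0, 0, 0.6, 0, 0, 7.5, 0, 0, 0, 0.6]

```text
clock: 21.08
tcp_pos: [0.515, -0.3804, 0.0344]
orientation: [0.0, 0.139, 0.99, 0.0]
wrist_force: [1.1, -0.4, -0.8]
finger_gap: 0.0513
```

```bash
python3 -c "
from look import *
plan(.5132,-.3832,.006,np.radians(-16.2))"
```

```text
t21.08 cm [ 0.09 -0.32  2.84] deg [0.  0.  0.3] gap 0.0513 tcp [ 0.515  -0.3804  0.0344] yaw 164.1
```

send_rows:
  series: [0.1, -0.1, 1, 0, 0, 0.3, 0.6, 0.1, -0.1, 2, 0, 0, 0.3, 0.6, 0.1, -0.1, 2.6, 0, 0, 0.3, 0.6, 0.1, -0.1, 2.85, 0, 0, 0.3, 0.6, 0.1, -0.1, 2.85, 0, 0, 0.3, 0.6]

```text
clock: 21.5
tcp_pos: [0.5122, -0.3818, 0.0043]
orientation: [-0.001, 0.142, 0.99, 0.001]
wrist_force: [-0.2, -0.3, 0.5]
finger_gap: 0.0514
```

```bash
python3 -c "
from look import *
plan(.5132,-.3832,.006,np.radians(-16.2))"
```

```text
t21.50 cm [-0.14 -0.11 -0.17] deg [ 0.1 -0.1 -0.2] gap 0.0514 tcp [ 0.5122 -0.3818  0.0043] yaw 163.6
```

send_rows:
  series: [-0.1, -0.1, -0.1, 0, 0, 0, 0.6, -0.1, -0.1, -0.1, 0, 0, 0, 0, -0.1, -0.1, -0.1, 0, 0, 0, 0, -0.1, -0.1, -0.1, 0, 0, 0, 0, -0.1, -0.1, -0.1, 0, 0, 0, 0, -0.1, -0.1, -0.1, 0, 0, 0, 0, -0.1, -0.1, -0.1, 0, 0, 0, 0, -0.1, -0.1, -1, 0, 0, 0, 0, -0.1, -0.1, -3.5, 0, 0, 0, 0, -0.1, -0.1, -6, 0, 0, 0, 0]

```text
clock: 22.33
tcp_pos: [0.5119, -0.3821, 0.0641]
orientation: [-0.002, 0.142, 0.99, 0.001]
wrist_force: [1.1, -0.6, -2.2]
finger_gap: 0.012
```

```bash
python3 -c "
from h import *
plan(.4495,-.011,.066,np.radians(-1.4)); print(get_state()['wrist_force'])"
```

```text
t22.33 cm [16.44 33.85 -0.04] deg [  0.2  -0.2 -15. ] gap 0.012 tcp [ 0.5119 -0.3821  0.0641] yaw 163.6
[ 1.08176718 -0.6183234  -2.1996005 ]
```

send_rows:
  series: [1.5, 3.1, 0, 0, 0, -1, 0, 3.2, 6.6, 0, 0, 0, -3, 0, 4.9, 10.1, 0, 0, 0, -5, 0, 6.6, 13.6, 0, 0, 0, -7, 0, 8.3, 17.1, 0, 0, 0, -9, 0, 10, 20.6, 0, 0, 0, -11, 0, 11.7, 24.1, 0, 0, 0, -13, 0, 13.4, 27.6, 0, 0, 0, -15, 0, 15.1, 31.1, 0, 0, 0, -15, 0, 16.2, 33.3, 0, 0, 0, -15, 0]

```text
clock: 23.17
tcp_pos: [0.4497, -0.0153, 0.0652]
orientation: [-0.001, 0.011, 1.0, 0.001]
wrist_force: [-0.5, 0.1, -2.6]
finger_gap: 0.0122
```

send_rows:
  series: [0.2, 0.5, 0, 0, 0, 0, 0, 0.2, 0.5, 0, 0, 0, 0, 0, 0.2, 0.5, 0, 0, 0, 0, 0, 0.2, 0.5, 0, 0, 0, 0, 0]

```text
clock: 23.5
tcp_pos: [0.4507, -0.0144, 0.0655]
orientation: [0.0, 0.012, 1.0, -0.0]
wrist_force: [0.7, -0.7, -1.6]
finger_gap: 0.0123
```

```bash
python3 -c "
from look import *
held(.069);plan(.4495,-.011,.031,np.radians(-1.4))
print(get_state()['wrist_force'])"
```

```text
top 0.83 [ 0.2826 -0.3524] -82.9 0.117 iou 0.8
top 0.69 [0.5024 0.3203] -0.2 0.096 iou 0.77
top 0.68 [0.5033 0.3634] -2.0 0.098 iou 0.86
top 0.62 [ 0.7102 -0.0704] 11.3 0.082 iou 0.27
side 0.83 [ 0.2885 -0.3941] -82.4 0.124 iou 0.87
side 0.66 [ 0.4507 -0.0166] -1.5 0.136 iou 0.76
side 0.45 [0.5302 0.2636] -7.3 0.043 iou 0.69
side 0.4 [0.538  0.3059] 25.6 0.032 iou 0.66
t23.70 cm [0.09 0.34 3.42] deg [-0.   0.  -0.1] gap 0.0121 tcp [ 0.4503 -0.0144  0.0652] yaw 178.5
[-0.88813882  0.27461132 -2.99080688]
```

send_rows:
  series: [0.1, 0.3, 0.4, 0, 0, 0, 0, 0.1, 0.3, 1, 0, 0, 0, 0, 0.1, 0.3, 1.7, 0, 0, 0, 0, 0.1, 0.3, 2.4, 0, 0, 0, 0, 0.1, 0.3, 2.9, 0, 0, 0, 0, 0.1, 0.3, 3.3, 0, 0, 0, 0, 0.1, 0.3, 3.5, 0, 0, 0, 0, 0.1, 0.3, 3.6, 0, 0, 0, 0, 0.1, 0.3, 3.6, 0, 0, 0, 0]

```text
clock: 24.45
tcp_pos: [0.4485, -0.0102, 0.0317]
orientation: [-0.0, 0.012, 1.0, -0.0]
wrist_force: [-10.1, 1.3, 30.6]
finger_gap: 0.012
```

```bash
python3 -c "
from look import *
plan(.5305,.156,.07,np.radians(.3))
print(get_state()['wrist_force']);held(.035)
cv2.imwrite('pics/side3.png',read_camera('side')[90:310,140:360].repeat(2,0).repeat(2,1))"
```

```text
t24.45 cm [-7.81 16.8  -3.84] deg [-0.  -0.  -1.6] gap 0.012 tcp [ 0.4485 -0.0102  0.0317] yaw 178.7
[-10.11287337   1.28675377  30.55110707]
top 0.76 [0.5065 0.3759] -2.1 0.108 iou 0.84
top 0.56 [ 0.2779 -0.363 ] -83.2 0.128 iou 0.91
side 0.67 [ 0.2815 -0.3804] -82.4 0.128 iou 0.82
side 0.63 [ 0.4497 -0.0126] -1.8 0.135 iou 0.71
side 0.48 [0.5365 0.3051] 15.2 0.037 iou 0.83
```

View pics/side3.png

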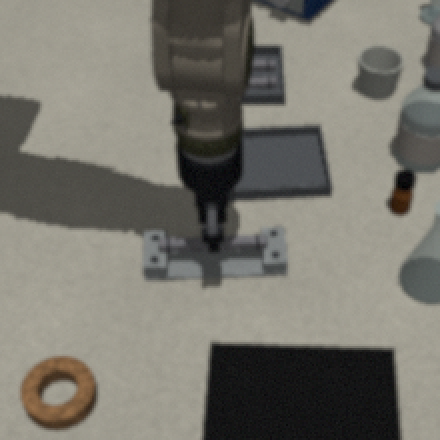

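send_rows:
  series: [0, 0, -0.3, 0, 0, 0, 0, 0, 0, -1.5, 0, 0, 0, 0, 0, 0, -3.5, 0, 0, 0, 0, -1.2, 2.5, -4, 0, 0, 0, 0, -2.8, 6, -4, 0, 0, -0.5, 0, -4.4, 9.5, -4, 0, 0, -1, 0, -6, 13, -4, 0, 0, -1.6, 0, -7.2, 15.8, -4, 0, 0, -1.6, 0, -7.75, 16.8, -4, 0, 0, -1.6, 0, -7.75, 16.8, -4, 0, 0, -1.6, 0]

```text
clock: 25.53
tcp_pos: [0.5317, 0.1583, 0.0688]
orientation: [0.001, -0.004, 1.0, 0.0]
wrist_force: [0.3, -0.7, -2.0]
finger_gap: 0.0127
```

send_rows:
  series: [0, 0, 0, 0, 0, 0, 0, 0, 0, 1, 0, 0, 0, 0, 0, 0, 2, 0, 0, 0, 0, 0, 0, 2, 0, 0, 0, 0]

```text
clock: 25.87
tcp_pos: [0.5281, 0.1543, 0.0466]
orientation: [-0.002, -0.001, 1.0, -0.0]
wrist_force: [-0.4, 0.8, -2.5]
finger_gap: 0.012
```

```bash
python3 -c "
from look import *
held(.055);plan(.5305,.156,.007,np.radians(.3))"
```

```text
top 0.78 [ 0.2804 -0.3565] -82.9 0.127 iou 0.91
top 0.67 [0.7193 0.3207] 73.8 0.08 iou 0.29
top 0.56 [0.4808 0.1516] 2.7 0.044 iou 0.61
side 0.71 [ 0.2854 -0.3879] -82.2 0.124 iou 0.78
side 0.68 [0.5283 0.0652] -0.6 0.16 iou 0.27
side 0.64 [0.5294 0.1481] -0.8 0.134 iou 0.65
side 0.59 [0.4782 0.3276] 2.1 0.047 iou 0.86
side 0.46 [0.4832 0.2833] 0.6 0.059 iou 0.81
t26.07 cm [-0.02  0.08  4.23] deg [-0.  -0.  -0.1] gap 0.0119 tcp [0.5303 0.1552 0.0493] yaw -179.8
```

send_rows:
  series: [0, 0.1, 0.8, 0, 0, 0, 0, 0, 0.1, 1.6, 0, 0, 0, 0, 0, 0.1, 2.4, 0, 0, 0, 0, 0, 0.1, 3.1, 0, 0, 0, 0, 0, 0.1, 3.6, 0, 0, 0, 0, 0, 0.1, 3.9, 0, 0, 0, 0, 0, 0.1, 4.1, 0, 0, 0, 0, 0, 0.1, 4.2, 0, 0, 0, 0, 0, 0.1, 4.2, 0, 0, 0, 0]

```text
clock: 26.82
tcp_pos: [0.5299, 0.1568, 0.0079]
orientation: [-0.0, -0.002, 1.0, -0.0]
wrist_force: [-3.0, -1.8, 4.2]
finger_gap: 0.0117
```

```bash
python3 -c "
from look import *
plan(.5305,.156,.007,np.radians(.3));print(get_state()['wrist_force'])"
```

```text
t26.82 cm [-0.06 -0.08  0.09] deg [-0. -0. -0.] gap 0.0117 tcp [0.5299 0.1568 0.0079] yaw -179.7
[-2.95559827 -1.80084566  4.15589396]
```

In contact with the floor; release, lift, and clear the view.

send_rows:
  series: [0, 0, 0, 0, 0, 0, 0.5, 0, 0, 0, 0, 0, 0, 0.5, 0, 0, 0, 0, 0, 0, 0.5, 0, 0, 0, 0, 0, 0, 0.5, 0, 0, -0.5, 0, 0, 0, 0.5, 0, 0, -2.5, 0, 0, 0, 0.5, 0, 0, -6, 0, 0, 0, 0.5, 0, 0, -10, 0, 0, 0, 0.5, 0, -4, -12, 0, 0, 0, 0.5, 0, -8, -12, 0, 0, 0, 0.5]

```text
clock: 27.65
tcp_pos: [0.5343, 0.0791, 0.133]
orientation: [0.005, -0.005, 1.0, 0.0]
wrist_force: [1.3, -0.2, -0.6]
finger_gap: 0.043
```

send_rows:
  series: [2, -3.5, 0, 0, 0, 0, 0.5, 4, -7, 0, 0, 0, 0, 0.5, 6, -10.5, 0, 0, 0, 0, 0.5, 8, -14, 0, 0, 0, 0, 0.5, 8, -16, 0, 0, 0, 0, 0.5, 8, -16, 0, 0, 0, 0, 0.5, 8, -16, 0, 0, 0, 0, 0.5, 8, -16, 0, 0, 0, 0, 0.5]

```text
clock: 28.32
tcp_pos: [0.4517, -0.0822, 0.1276]
orientation: [0.0, -0.002, 1.0, 0.0]
wrist_force: [0.8, -0.1, -0.1]
finger_gap: 0.0428
```

```bash
python3 -c "
from look import *
held(.011);plan(.5305,.156,.007,np.radians(.3))
cv2.imwrite('pics/top4.png',read_camera('top')[60:280,90:370].repeat(2,0).repeat(2,1))"
```

```text
top 0.91 [ 0.2738 -0.3717] -82.4 0.132 iou 0.88
top 0.82 [0.5082 0.3834] -3.1 0.105 iou 0.89
top 0.69 [0.5057 0.3389] -1.8 0.108 iou 0.91
top 0.65 [0.5267 0.1548] -0.7 0.138 iou 0.9
side 0.71 [ 0.2761 -0.371 ] -82.5 0.136 iou 0.9
side 0.66 [0.5497 0.1555] 4.6 0.088 iou 0.73
side 0.43 [0.5416 0.3813] 1.8 0.039 iou 0.85
t28.52 cm [-8.03 23.69 12.02] deg [ 0.  -0.   0.1] gap 0.0425 tcp [ 0.4517 -0.0814  0.1272] yaw -179.6
```

View pics/top4.png

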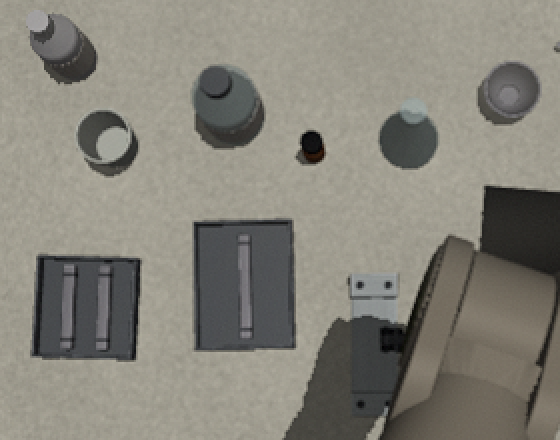

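The picture shows both short bars flat side by side in the small tray (crop columns 68 and 103). The long bar is mid-floor in the large tray (column 245), and the glassware is upright where it started.

```bash
python3 -c "
from workcell import *
print(hand_in())"
```

```text
the job is handed in; nothing more can be done
None
```

All three bars were tried on the gauge one at a time, sorted by length and handed in. The last move ended at about 28 s of the 72 s allowed.

- **Gauge results:** two bars went right down between the cheeks, so they are short. The third stayed lying on both cheeks, so it is long. It measured about 136 mm in the camera fits.
- **Placing:** the short bars lie side by side in the smaller compartment, at about ±22 mm in its y. The long bar lies mid-floor in the larger one. I lowered each bar to the floor or within about 1 mm of it before opening the fingers.
- **Last checks:** top-camera fits put the bars within about 4 mm of the compartment centres in x, inside the limits. The final picture shows all three bars released, the glassware standing where it was, and the gripper clear of everything.
- **What disagreed:** the final side-camera fits of the bars in the trays did not back this up. Only parts of two of them were picked up, and one was missed. So the final positions rest on the top camera, the picture, and the forces and heights read as each bar was set down.

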